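# Interlocked parts chest at the electronics repair bench

## Robot

A 7-joint arm with a two-finger parallel gripper is mounted at the origin on the work surface. World frame = base frame: x ahead of the robot, y to its left, z up, the work surface at z = 0. Lengths are in m, angles in degrees, forces in N, time in s.
With the tool pointing down it reaches from about 0.4 to 0.875 m from the base axis. Payload 4.4 kg.
Tool frame: the origin (TCP) lies between the finger pads; the fingertips stand 17 mm ahead of it and the grasp point (between the pads) lies 2 mm behind it; z points along the fingers, x is the direction in which the jaws open and shut, and the axes are right-handed (so a half turn about z gives the same grasp; the last joint's range is limited). The gripper opens to 85 mm and grips with 20 to 120 N. Pads are 22 mm wide; open, the fingers measure 114 mm over their backs; the gripper's body (76 mm by 85 mm) begins 54 mm behind the grasp point. The pads swing forward as they close: fully open they stand 13 mm farther back than shut.
Start: joints at [-75.676, 36.005, 2.206, 86.941, -1.547, 57.084, -1.146], TCP at [0.202, 0.618, 0.248] pointing down, gripper open.
Joint ranges: [-175.42, 175.42], [-21.48, 121.26], [-71.46, 75.88], [10.55, 141.38], [-63.04, 243.04], [13.31, 113.54], [-168.57, 168.57]. Speed limits (degrees/s): [147.25, 147.25, 180, 180, 180, 180, 180].

## Interface

Orientations are given as [roll, pitch, yaw] about the fixed x, y, z axes, in that order (R = Rz(yaw) Ry(pitch) Rx(roll)).
In Python, from rig import arm, inverse_kinematics, observe, optics gives the robot as it stands. Calls block until the motion is done:
- arm.goto(position, orientation): joint-space move of the TCP to a pose.
- arm.move_l(position, rot=None, rate=0.15): straight line of the TCP; rot=None keeps the orientation; rate is the mean speed in m/s.
- arm.goto_joints(angles): joint-space move.
- arm.command_gripper(opening, strength=None): finger opening in m; strength is the grip in N (None keeps the last); returns when the fingers have stopped.
- arm.pause(seconds).
- inverse_kinematics(position, orientation): joint angles nearest the present ones, or None.
- observe(): the state.
- optics.snapshot(name): name is "scene" or "top" or "wrist"; returns a dict with "pixels" (420x560x3 uint8, red, green, blue), "range_z" (420x560 float32, m along the optical axis (not along the pixel's ray), 0 where there is no reading), "fx", "fy", "cx", "cy" (pixels), "dist" ([k1, k2, p1, p2, k3] as OpenCV has them; the pictures are not rectified), "extrinsics" (4x4, takes a point from world to camera coordinates). Camera axes: x right, y up, looking along -z (the intrinsics and any distortion apply to the point x, -y, -z); pixel columns grow to the right and rows downward; lengths in m; the calibration is good to about 2 mm. A picture is of the moment at which its call begins.
A pose or a line that the arm cannot do raises arm.MotionError and nothing moves.
- arm.hand_in(): hands the job in, once; it reports no verdict.
The state is a dict: "t": time; "qpos": joint angles; "joint_vel": joint speeds; "tau": joint torques, N m; "ee_pos": TCP position; "eef_rot": TCP orientation; "force": force on the tool from outside, world axes, zero at the start; "torque": the same for the moment, N m; "width": finger opening in m.
Only numpy, scipy, OpenCV 4.12 (cv2) and the standard library are available. Lean on these libraries where they do the work, as an engineer would, in place of code of your own. Each camera call takes 0.05 s, during which the arm holds its last target. There are 200 camera calls.

## Task

The parts chest lets only one drawer out at a time. Push the open red drawer fully home, then pull the yellow drawer out by about 10 cm so that its parts can be reached, and let go; leave the blue drawer shut.

Things in the scene. Friction and masses are not known exactly. Their poses are not given: they have to be found in the camera images.
- red_drawer (a joint): The one that stands open at the start. Drawer with a red front and handle, 126 mm wide and high, 14 to 140 mm above the table. Value = metres pulled out: 0 shut, 0.13 fully out; slides with 2 to 6 N. Any colour may be in any of the three bays. While a drawer is out by over 12 mm the interlock holds the other two, which then give at most 15 mm.
- yellow_drawer (a joint): The one to open, shut at the start and locked until the red one is home. Drawer with a yellow front and handle, 126 mm wide and high, 14 to 140 mm above the table. Value = metres pulled out: 0 shut, 0.13 fully out; slides with 2 to 6 N. 
- blue_drawer (a joint): Stays shut. Drawer with a blue front and handle, 126 mm wide and high, 14 to 140 mm above the table. Value = metres pulled out: 0 shut, 0.13 fully out; slides with 2 to 6 N. All three sit side by side, 130 mm apart, in a grey chest 420 mm wide, 260 mm deep, its top 144 mm above the table.
- red_handle (a point): Centre of the red drawer's bar handle. Bar horizontal, 12 mm thick, 80 mm long, on a peg at each end, 130 mm above the table (14 mm below the chest top), 50 mm off the drawer front (44 mm clear behind it). x points straight into the chest (the way the drawer shuts), y along the bar, z up.
- yellow_handle (a point): Centre of the yellow drawer's bar handle. Bar horizontal, 12 mm thick, 80 mm long, on a peg at each end, 130 mm above the table (14 mm below the chest top), 50 mm off the drawer front (44 mm clear behind it). x points straight into the chest (the way the drawer shuts), y along the bar, z up.
- blue_handle (a point): Centre of the blue drawer's bar handle. Bar horizontal, 12 mm thick, 80 mm long, on a peg at each end, 130 mm above the table (14 mm below the chest top), 50 mm off the drawer front (44 mm clear behind it). x points straight into the chest (the way the drawer shuts), y along the bar, z up.

How it is judged (in metres and radians):
On the way, in this order (a step that is already met when the one before it is completed fails the run):
1. the red drawer is fully home (value of joint red_drawer below 0.01 m), for 0.2 s.
2. the yellow drawer is pulled well out (value of joint yellow_drawer above 0.08 m), for 0.2 s.
At the end, for the whole second after the job is handed in: The red drawer is shut to within 10 mm, the yellow drawer is out by more than 80 mm, the blue drawer is shut to within 10 mm, and all three are at rest (value of joint each of red_drawer, blue_drawer below 0.01 m and value of joint yellow_drawer above 0.08 m and velocity of joint red_drawer between -0.02 and 0.02 m/s and velocity of joint yellow_drawer between -0.02 and 0.02 m/s and velocity of joint blue_drawer between -0.02 and 0.02 m/s); the robot touches nothing.
It fails at once if the blue drawer is pulled open by more than 25 mm (value of joint blue_drawer above 0.025 m).
It also fails if it takes over 42 s, if anything falls off the work surface, if the arm or the gripper's body presses on something with over 40 N, if the wrist force passes 120 N, or if a joint passes its speed limit or range.

## Working session

There is one attempt and no reset: what is moved stays moved. The work goes in short steps, each a Python script; the robot and the scene stay as the last script left them, time stands still between calls to the robot, and variables do not carry over. Pictures are saved under pics/ and viewed, about 8 in all and at most 12, crops included, and the job is handed in when it is done.

```bash
mkdir -p pics; cat > h.py <<'E'
import numpy as np, cv2
from rig import arm, inverse_kinematics, observe, optics
def snap(n,f):
    s=optics.snapshot(n); cv2.imwrite('pics/'+f,s['pixels'][:,:,::-1]); np.savez('pics/'+f+'.npz',**s); return s
def cloud(s):
    h,w=s['range_z'].shape
    K=np.array([[s['fx'],0,s['cx']],[0,s['fy'],s['cy']],[0,0,1.]])
    g=np.stack(np.meshgrid(np.arange(w),np.arange(h)),-1).reshape(-1,1,2).astype(float)
    n=cv2.undistortPoints(g,K,np.array(s['dist'],float)).reshape(h,w,2)
    z=s['range_z']; P=np.stack([n[...,0]*z,-n[...,1]*z,-z,np.ones_like(z)],-1)
    return (P@np.linalg.inv(s['extrinsics']).T)[...,:3]
E
python3 - <<'E'
from h import *
for n in('scene','top'): snap(n,n+'0.png')
a=cv2.imread('pics/scene0.png');b=cv2.imread('pics/top0.png')
cv2.imwrite('pics/both.png',cv2.resize(np.vstack([a,b]),(400,600)) if 0 else cv2.resize(np.hstack([a,b]),(800,300)))
s=np.load('pics/top0.png.npz');P=cloud(s);hsv=cv2.cvtColor(s['pixels'],cv2.COLOR_RGB2HSV)
print(observe())
for nm in('scene','top'):
  s=np.load(f'pics/{nm}0.png.npz');P=cloud(s);hsv=cv2.cvtColor(s['pixels'],cv2.COLOR_RGB2HSV)
  for c,(lo,hi) in dict(red=(0,8),yel=(20,35),blue=(100,125)).items():
    m=(hsv[...,0]>=lo)&(hsv[...,0]<=hi)&(hsv[...,1]>120)&(hsv[...,2]>60)&(s['range_z']>0)
    print(nm,c,m.sum(), np.percentile(P[m],[2,50,98],axis=0).round(3).tolist() if m.sum() else'')
    h=m&(abs(P[...,2]-.134)<.008)
    if h.sum(): print('  z~.134',h.sum(),np.percentile(P[h],[2,50,98],axis=0).round(3).tolist())
E
```

```text
{'t': 0.1, 'qpos': array([-75.67671469,  36.05402571,   2.20370227,  86.99006959,
        -1.54765745,  57.0866177 ,  -1.14621964]), 'joint_vel': array([ 0.08731105, -0.12134223,  0.11200733, -0.10080993, -0.04919061,
        0.06089605,  0.03717169]), 'tau': array([ 2.61329034e-03, -5.64538300e+01,  1.23037174e+00, -1.93975818e+01,
        1.13054953e-02,  5.40507637e-03, -8.10404202e-06]), 'ee_pos': array([0.20167564, 0.61734742, 0.24747785]), 'eef_rot': array([1.79998920e+02, 1.01006274e-01, 7.19051957e+01]), 'force': array([0.62794462, 0.10347979, 0.35499735]), 'torque': array([-0.00061164, -0.02623657, -0.01134824]), 'width': 0.08548071666833514}
scene red 1947 [[0.501, -0.44, 0.019], [0.593, -0.128, 0.134], [1.003, -0.021, 0.142]]
  z~.134 1189 [[0.531, -0.191, 0.127], [0.589, -0.136, 0.137], [0.596, -0.075, 0.142]]
scene yel 4444 [[0.606, -0.041, 0.012], [1.019, 0.149, 0.054], [1.084, 0.467, 0.137]]
  z~.134 547 [[0.606, -0.045, 0.131], [0.615, -0.006, 0.135], [0.661, 0.04, 0.141]]
scene blue 8043 [[0.389, -0.072, 0.003], [0.976, 0.406, 0.06], [1.083, 0.686, 0.136]]
  z~.134 513 [[0.376, 0.085, 0.127], [0.615, 0.129, 0.134], [0.658, 0.662, 0.14]]
top red 3558 [[0.526, -0.226, 0.02], [0.587, -0.136, 0.106], [1.032, -0.068, 0.142]]
  z~.134 1554 [[0.525, -0.186, 0.131], [0.579, -0.129, 0.137], [0.593, -0.071, 0.142]]
top yel 5031 [[0.405, -0.461, 0.008], [0.669, 0.013, 0.059], [1.038, 0.402, 0.141]]
  z~.134 1190 [[0.602, -0.054, 0.128], [0.632, 0.001, 0.136], [0.661, 0.055, 0.142]]
top blue 7053 [[0.604, -0.498, 0.004], [0.974, 0.109, 0.057], [1.049, 0.505, 0.14]]
  z~.134 1232 [[0.602, 0.074, 0.129], [0.629, 0.129, 0.136], [0.661, 0.184, 0.141]]
```

View pics/both.png

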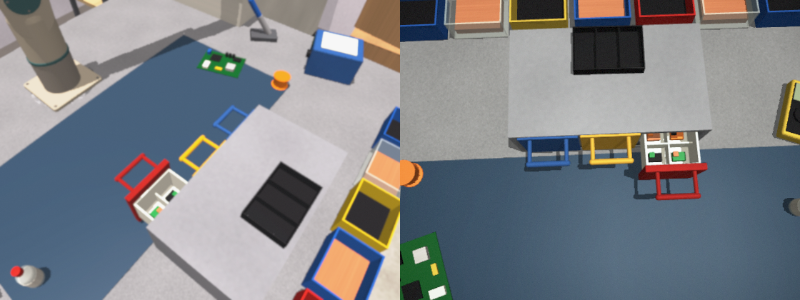

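The picture shows the blue, yellow and red drawers from left to right in the top view, with red open. The bar centres there are about (547,163), (610,161) and (678,197). The chest front faces the robot. Next I'll fit the bars.

```bash
python3 - <<'E'
from h import *
s=np.load('pics/top0.png.npz');P=cloud(s);hsv=cv2.cvtColor(s['pixels'],cv2.COLOR_RGB2HSV)
Y=P[...,1]
for nm in('top','scene'):
  s=np.load(f'pics/{nm}0.png.npz');P=cloud(s);hsv=cv2.cvtColor(s['pixels'],cv2.COLOR_RGB2HSV)
  for c,lo,hi,x0,y0 in(('red',0,8,.53,-.13),('yel',20,35,.608,0),('blue',100,125,.608,.13)):
    m=(hsv[...,0]>=lo)&(hsv[...,0]<=hi)&(hsv[...,1]>120)&(abs(P[...,2]-.132)<.01)&(abs(P[...,0]-x0)<.02)&(abs(P[...,1]-y0)<.07)
    q=P[m]; c1=np.polyfit(q[:,1],q[:,0],1)
    r=q[:,0]-np.polyval(c1,q[:,1]); q=q[abs(r)<.008]; c1=np.polyfit(q[:,1],q[:,0],1)
    print(nm,c,len(q),'yaw',np.degrees(-np.arctan(c1[0])).round(2),'ctr',((q.min(0)+q.max(0))/2).round(4),'ext',np.ptp(q,axis=0).round(4),'x mean',q[:,0].mean().round(4))
  m=(abs(P[...,2]-.144)<.004)&(abs(P[...,1])<.3)&(P[...,0]>.6)&(P[...,0]<1.0)&(hsv[...,1]<60)
  print(nm,'chest',cv2.minAreaRect(P[m][:,:2].astype(np.float32)))
for y,x in((-.12,.47),(0,.608)):
  for yaw in(0,180): print(inverse_kinematics([x,y,.13],[180,0,yaw]))
E
```

```text
top red 484 yaw -0.03 ctr [ 0.5318 -0.1292  0.1352] ext [0.0159 0.0886 0.0089] x mean 0.5295
top yel 486 yaw -0.28 ctr [ 6.086e-01 -2.000e-04  1.335e-01] ext [0.0155 0.0905 0.0127] x mean 0.6064
top blue 528 yaw 0.02 ctr [0.6091 0.1297 0.1346] ext [0.0158 0.0906 0.0129] x mean 0.6071
top chest ((0.7845238447189331, -0.00010888278484344482), (0.42033371329307556, 0.24606168270111084), 89.92411804199219)
scene red 260 yaw -0.22 ctr [ 0.5361 -0.132   0.1349] ext [0.0142 0.0853 0.0078] x mean 0.5345
scene yel 295 yaw 0.15 ctr [ 0.6123 -0.0023  0.1338] ext [0.0155 0.0871 0.0098] x mean 0.611
scene blue 263 yaw -1.62 ctr [0.6133 0.1273 0.133 ] ext [0.0165 0.0884 0.0101] x mean 0.6119
scene chest ((0.786246120929718, -0.0004179924726486206), (0.42288845777511597, 0.24641825258731842), 89.90872192382812)
[  1.39069995  34.35355663  14.08795981 119.40652093 -16.95761128
  28.09536336  28.15160175]
[ 28.32211813  35.41952735 -25.3778672  118.64972767  28.15619501
  31.76182067 162.7186436 ]
[-14.16997239  42.34328152  18.88627    100.2915529  -19.56823873
  40.61472002  15.12094727]
[ 13.46977305  43.1294911  -26.4471448   99.42301207  26.16460269
  43.66995486 153.95381658]
```

```bash
python3 - <<'E'
from h import *
o=[180,0,0]
arm.command_gripper(0.0,40)
arm.goto([.46,-.13,.22],o)
arm.move_l([.46,-.13,.13],rate=.15)
print(observe()['t'],observe()['force'].round(1))
arm.move_l([.56,-.13,.13],rate=.08)
f0=observe()['force'];print(f0.round(1))
x=.575
while x<.615:
    arm.move_l([x,-.13,.13],rate=.05); o_=observe(); f=o_['force']; print(round(x,3),o_['ee_pos'].round(4),f.round(1))
    if f[0]<-18: break
    x+=.004
snap('top','top1.png'); print(o_['t'])
s=np.load('pics/top1.png.npz'); cv2.imwrite('pics/t1.png',cv2.resize(s['pixels'][120:320,120:520,::-1],None,fx=2,fy=2))
E
```

```text
4.4083 [0.3 0.1 0.5]
[ 0.   0.2 -0. ]
0.575 [ 0.5758 -0.13    0.13  ] [-0.  -0.3 -0.2]
0.579 [ 0.5794 -0.13    0.13  ] [-0.6  0.1 -0.1]
0.583 [ 0.5835 -0.13    0.13  ] [0.6 0.1 0.6]
0.587 [ 0.5875 -0.13    0.13  ] [0.5 0.3 0.3]
0.591 [ 0.5878 -0.13    0.1297] [-7.9  0.7  5.9]
0.595 [ 0.588  -0.13    0.1297] [-17.3   1.5  13.6]
0.599 [ 0.5882 -0.13    0.1296] [-24.9   3.1  20.9]
7.7583
```

View pics/t1.png

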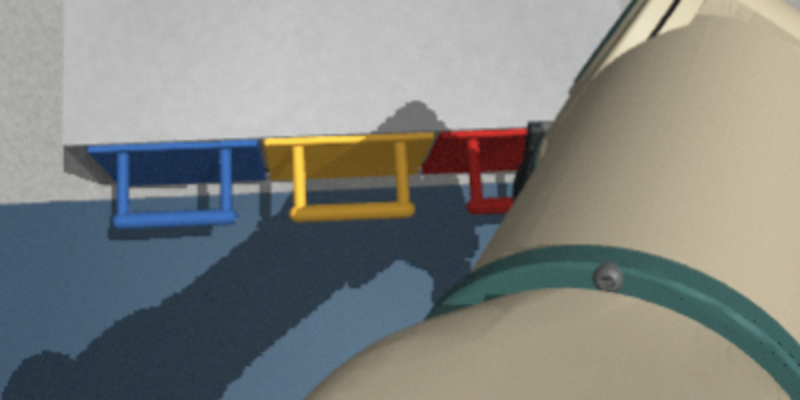

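The red bar is level with the yellow and blue ones (crop rows about 205–215). The hard stop at TCP x = 0.588 matches the predicted home position. Next: yellow.

```bash
python3 - <<'E'
from h import *
arm.move_l([.56,-.13,.13],rate=.1)
arm.move_l([.56,-.13,.23],rate=.2)
arm.command_gripper(0.04,40)
arm.goto([.609,0,.22],[180,0,0])
arm.move_l([.609,0,.15],rate=.15); print(observe()['force'].round(1))
arm.move_l([.609,0,.128],rate=.08); print(observe()['force'].round(1))
arm.command_gripper(0.0,40)
o=observe(); print(o['t'],o['width'],o['force'].round(1),o['ee_pos'].round(4))
snap('top','top2.png')
if .008<o['width']<.018:
    for x in(.58,.55,.525,.506):
        arm.move_l([x,0,.128],rate=.07); o=observe(); print(x,o['width'],o['force'].round(1),o['t'])
snap('top','top3.png')
a=[np.load(f'pics/top{i}.png.npz')['pixels'][120:345,120:520,::-1] for i in(2,3)]
cv2.imwrite('pics/t3.png',np.hstack(a))
E
```

```text
[-0.3  0.8  0.7]
[-0.1 -0.2  0.5]
11.5 0.010617547617230029 [-5.   0.2  4.9] [ 6.075e-01 -1.000e-04  1.282e-01]
0.58 0.010218624501381897 [-2.   0.2  3.2] 12.1167
0.55 0.010857151411208923 [-2.7  0.3  7.1] 12.6917
0.525 0.010348113943292851 [-2.2  0.7  8.2] 13.2
0.506 0.010454997222988947 [-1.7  1.6  8.1] 13.625
```

View pics/t3.png

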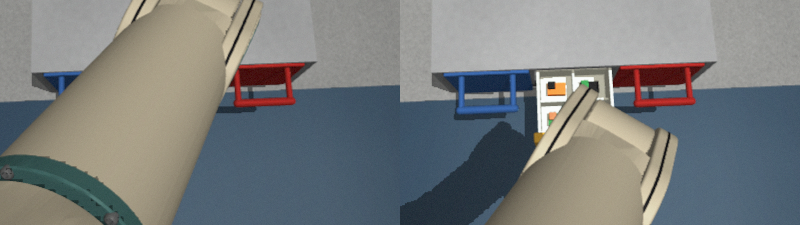

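The right panel shows the yellow drawer out with its parts visible, and red and blue shut. Next I release and back off.

```bash
python3 - <<'E'
from h import *
arm.command_gripper(0.04)
p=observe()['ee_pos']; arm.move_l([p[0],p[1],.25],rate=.15)
arm.goto([.3,.45,.3],[180,0,60]); o=observe(); print(o['t'],o['force'].round(1))
s=snap('top','top4.png');P=cloud(s);hsv=cv2.cvtColor(s['pixels'],cv2.COLOR_RGB2HSV)
for c,lo,hi,y0 in(('red',0,8,-.13),('yel',20,35,0),('blue',100,125,.13)):
    m=(hsv[...,0]>=lo)&(hsv[...,0]<=hi)&(hsv[...,1]>120)&(abs(P[...,2]-.132)<.01)&(abs(P[...,0]-.57)<.12)&(abs(P[...,1]-y0)<.03)
    x=P[m][:,0]; print(c,'bar front',np.percentile(x,1).round(4))
cv2.imwrite('pics/t4.png',s['pixels'][:,:,::-1])
E
```

```text
16.8417 [-0.7 -0.3 -0.7]
red bar front 0.601
yel bar front 0.4984
blue bar front 0.6014
```

View pics/t4.png

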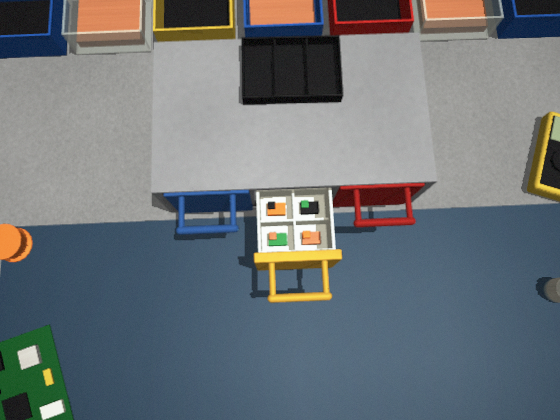

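The picture shows yellow out, with its bar at about (299,297). The red bar (385,223) and blue bar (207,230) are level with the shut position, and the arm is clear.

```bash
python3 -c "
from h import *
arm.hand_in()"
```

```text
the job is handed in; nothing more can be done
```

The job is done and handed in at about 17 s of the 42 s allowed. I pushed the red drawer home, pulled the yellow one out by its handle, let go and backed the arm away.

- **Red:** I pushed on its bar with closed fingers until it hit a hard stop at the predicted home position, with about 25 N at the end. In the last picture its bar front is at x = 0.601 m, level with blue.
- **Yellow:** its bar front moved from about 0.601 m to 0.498 m, so the drawer is out by roughly 103 mm.
- **Blue:** its bar front is at 0.601 m, so it is still shut.
- **Robot:** the arm stands clear in the last picture, and the wrist force reads below 1 N on each axis.

No check failed. Before the push, the "scene" camera placed the handles about 4 mm farther away than the "top" camera did. I used the "top" values, and contact with the red bar agreed with them.

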